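# Restock the dispenser lane: old bottle forward, new one behind, spouts on the marks

### The arm

A 7-joint arm with a two-finger parallel gripper is mounted at the origin on the work surface. World frame = base frame: x ahead of the robot, y to its left, z up, the work surface at z = 0. Lengths are in m, angles in rad, forces in N, time in s.
With the tool pointing down it reaches from about 0.4 to 0.875 m from the base axis. Payload 19.3 kg.
Tool frame: the origin (TCP) lies at the very end of the fingers, on their centre line; the grasp point (between the pads) lies 19 mm behind it; z points along the fingers, y is the direction in which the jaws open and shut (so a half turn about z gives the same grasp; the last joint's range is limited). The gripper opens to 85 mm and grips with 20 to 120 N. Pads are 22 mm wide; open, the fingers measure 114 mm over their backs; the gripper's body (76 mm by 85 mm) begins 54 mm behind the grasp point. The pads swing forward as they close: fully open they stand 13 mm farther back than shut.
Start: joints at [-1.405, 0.521, -0.036, 1.599, 0.021, 1.021, -0.113], TCP at [0.146, 0.608, 0.231] pointing down, gripper open.
Joint ranges: [-2.91, 2.91], [-0.3, 2.13], [-1.5, 1.42], [0.17, 2.43], [-1.26, 4.41], [0.16, 1.93], [-2.52, 2.52]. Speed limits (rad/s): [1.89, 1.89, 2.39, 2.39, 3.01, 3.01, 3.01].

### API

Orientations are given as [roll, pitch, yaw] about the fixed x, y, z axes, in that order (R = Rz(yaw) Ry(pitch) Rx(roll)).
In Python, from workcell import bot, grab_frame, calibration, workorder gives the robot as it stands.
- The arm moves only by the tool move_arm, never from a script. Its arguments are lists of equal length, an entry for each row: "jaw": the closure in counts, from 0 (fully open) to 255 (shut); "dp": the shift along the tool's x, y, z in units of 800 mm (1.0 is 800 mm), a list of three; "rotation": the turn, a rotation vector about the tool's x, y, z in units of pi rad (1.0 is pi rad), a list of three. In form: {"jaw": [jaw, ...], "dp": [[dx, dy, dz], ...], "rotation": [[rx, ry, rz], ...]}. A call has 1 to 10 rows; each row shifts and turns the commanded pose from where the row before left it, along the tool's axes as they then stand; what a row does not reach is not made up. A row lasts 1/8 s, in which the tool goes at most 62.5 mm and 10.7 degrees, less where a joint would pass 70% of its speed; a pose out of reach is approached as far as the arm can. A call with a number of a shift or a turn outside -1 to 1 is refused whole. A call with a gripper value outside its range is refused whole. The fingers move at their own pace and stop on an object; "squeeze" is the grip in N (left out, the last holds). Time passes only in rows, so rows that do not move let the fingers close. It gives the time, the measured TCP pose, the force and the opening at its end, in the units of the state.
- bot.observe(): the state, without advancing time (a new reading comes with each control period).
- grab_frame(name): name is "scene" or "top" or "wrist"; returns the picture (480x640x3 uint8, blue, green, red); there is no depth.
- calibration(name): a dict with "camera_matrix" (3x3 intrinsics, pixels), "T" (4x4, takes a point from camera to world coordinates). Camera axes: x right, y down, z forward; pixel columns grow to the right and rows downward; lengths in m; the calibration is good to about 2 mm. A picture is of the moment at which its call begins: read the wrist's pose just before it. calibration takes no time and is no camera call; for the wrist camera it gives the pose at the moment of the call.
- workorder.job_done(): hands the job in, once; it reports no verdict.
The state is a dict: "clock": time; "qpos": joint angles; "qd": joint speeds; "joint_efforts": joint torques, N m; "position": TCP position; "tool_rot": TCP orientation; "force": force on the tool from outside, world axes, zero at the start; "moment": the same for the moment, N m; "grip_width": finger opening in m.
Only numpy, scipy, OpenCV 4.12 (cv2) and the standard library are available. Lean on these libraries where they do the work, as an engineer would, in place of code of your own. Each camera call takes 0.05 s, during which the arm holds its last target. There are 200 camera calls.

### The job

Pull the old dispenser bottle in the white lane forward to the front stop, then stand the new dispenser bottle from the bench in the lane at the back bar, behind the old one. Both bottles must end upright on the lane floor, each with its red spout pointing straight out over its own blue bar. Keep the bottles upright throughout and leave the other things on the bench where they are.

Things in the scene. Friction and masses are not known exactly. Their poses are not given: they have to be found in the camera images.
- old_bottle_mid (a point): Old dispenser bottle, towards the back of the lane, spout already over the blue-bar side. Amber glass bottle 64 mm wide, 175 mm tall overall, about 0.4 kg. On top a black valve block (38 mm wide, 112-129 mm up) and a round white head, 36 mm wide, 130-175 mm up, to grip from above in any direction. Point on the axis half-way up (87.5 mm); z up, +y along the red spout. 
- new_bottle_mid (a point): New dispenser bottle, same kind, on the bench outside the lane, spout turned another way. Amber glass bottle 64 mm wide, 175 mm tall overall, about 0.4 kg. On top a black valve block (38 mm wide, 112-129 mm up) and a round white head, 36 mm wide, 130-175 mm up, to grip from above in any direction. Point on the axis half-way up (87.5 mm); z up, +y along the red spout. 
- old_bottle_spout (a point): bent-down tip of the old bottle's red spout, 62 mm out from the bottle's axis, 108 mm above its underside; the spout is 10 mm thick and leaves the black block at 120 mm up
- new_bottle_spout (a point): bent-down tip of the new bottle's red spout, 62 mm out from the bottle's axis, 108 mm above its underside; the spout is 10 mm thick and leaves the black block at 120 mm up
- lane: Fixed open-topped white tray; origin under the middle of its 170 x 80 mm inside. Floor 6 mm thick; 5 mm walls, tops 36 mm above the bench. -x: to the front stop, the grey end wall nearer the robot; +y: across to the white drip ledge, 45 mm wide, outside the wall. Two blue bars 12 mm wide run along +y over that wall and the ledge, one per place. z up
- front_place (a point): Front place: point on the lane floor where the axis of the old bottle belongs, in line with the front blue bar, 36 mm behind the front stop's inner face (so 4 mm of play). Axes as the lane's: -x to the front, +y straight out along the blue bar, z up
- back_place (a point): Back place: point on the lane floor, 76 mm behind the front place, in line with the back blue bar, where the axis of the new bottle belongs. Axes as the lane's. The back wall's inner face is 58 mm further back
- dropper_a_mid (a point): small white dropper bottle, 25 mm diameter, 60 mm tall, on the bench beside the lane's wall without bars; centre, half-way up
- dropper_b_mid (a point): small white dropper bottle, 25 mm diameter, 60 mm tall, beside the new bottle, on the side away from its spout; centre, half-way up
- reagent_mid (a point): amber reagent bottle with red cap and no spout, 70 mm diameter, 160 mm tall, farther back; centre, half-way up
- beaker_mid (a point): empty glass beaker, 70 mm diameter, 90 mm tall, farther back; centre, half-way up
- jar_mid (a point): white plastic jar, 72 mm diameter, 85 mm tall, farther back; centre, half-way up
- tip_box_mid (a point): blue pipette-tip box with yellow tips, 85 x 115 x 45 mm, farther back; centre, half-way up its box

How it is judged:
By the outcome, as a careful person would: the job done as asked, in the order asked, and still so for the second after the job is handed in, with the robot touching nothing.
It also fails if it takes over 50 s, if anything falls off the work surface, if the arm or the gripper's body presses on something with over 40 N, if the wrist force passes 120 N, or if a joint passes its speed limit or range.

## Working session

There is one attempt and no reset: what is moved stays moved. The work goes in short steps, Python scripts to look and compute and a tool call to move; the robot and the scene stay as the last step left them, time stands still between calls to the robot, and variables do not carry over. Pictures are saved under pics/ and viewed, about 8 in all and at most 12, crops included, and the job is handed in when it is done.

Besides the shell and the picture viewer there is one more tool, called after ">>>" by a JSON object that holds its "method" and its "body", one argument or row to a line. move_arm: Moves the arm, as the interface text tells. Shifts and turns lie within -1 to 1; 1 stands for 800 mm of shift or pi rad of turn. Its arguments: {"type":"object","properties":{"jaw":{"type":"array","items":{"type":"number"}},"dp":{"type":"array","items":{"type":"array","items":{"type":"number","minimum":-1,"maximum":1}}},"rotation":{"type":"array","items":{"type":"array","items":{"type":"number","minimum":-1,"maximum":1}}},"squeeze":{"type":"number"}},"required":["jaw","dp","rotation"]}

```bash
mkdir -p pics
python3 - <<'E'
from workcell import bot, grab_frame, calibration, workorder
import cv2,numpy as np
np.set_printoptions(precision=4,suppress=True)
s=bot.observe();print(s['clock'],s['position'],s['tool_rot'],s['grip_width'])
for n in("scene","top"):
    f=grab_frame(n);cv2.imwrite(f"pics/{n}0.png",f);c=calibration(n);print(n,c["camera_matrix"],c["T"])
E
```

```text
0.0 [0.146  0.6074 0.2307] [-3.1404  0.0001  2.9058] 0.0851485797989918
scene [[548.4765   0.     315.1294]
 [  0.     548.4765 237.1511]
 [  0.       0.       1.    ]] [[ 0.6962  0.4523 -0.5574  1.2353]
 [ 0.7177 -0.4544  0.5277 -0.6011]
 [-0.0146 -0.7674 -0.641   0.7959]
 [ 0.      0.      0.      1.    ]]
top [[453.2211   0.     312.8128]
 [  0.     453.2211 234.0125]
 [  0.       0.       1.    ]] [[ 0.0143 -0.9964  0.0836  0.526 ]
 [-0.9999 -0.0142  0.0017 -0.0244]
 [-0.0005 -0.0837 -0.9965  1.0432]
 [ 0.      0.      0.      1.    ]]
```

View pics/top0.png

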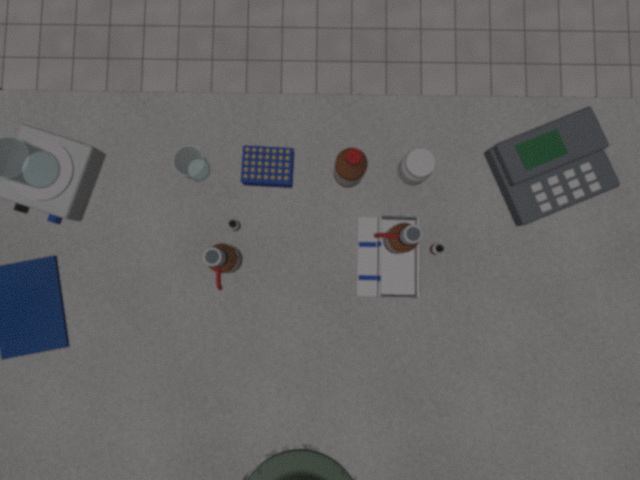

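View pics/scene0.png

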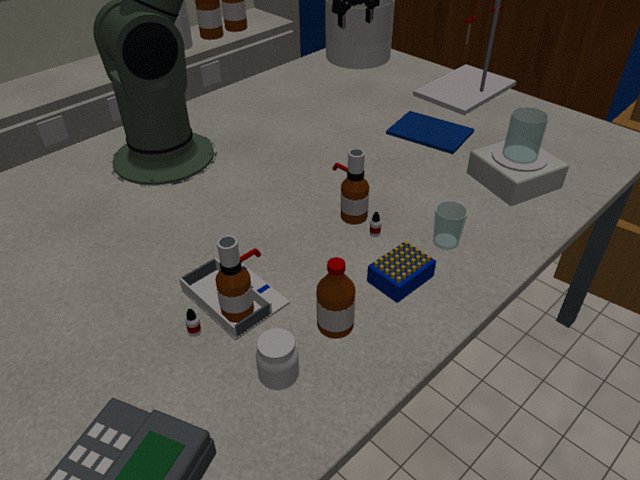

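The top view shows the old bottle's head at about (411,235) in the lane, with blue bars at (370,244) and (370,278). The new bottle's head is at (215,257), with its spout pointing down the image. I'll measure these by mask next.

```bash
cat > h.py <<'E'
import cv2,numpy as np
from workcell import bot, grab_frame, calibration, workorder
np.set_printoptions(precision=4,suppress=True)
def ray(n,px,z,c=None):
    c=c or calibration(n);K,T=c["camera_matrix"],c["T"]
    d=np.array(T)[:3,:3]@np.linalg.inv(K)@[px[0],px[1],1];o=np.array(T)[:3,3]
    return o+d*(z-o[2])/d[2]
def proj(n,p):
    c=calibration(n);q=np.linalg.inv(c["T"])@np.r_[p,1];q=np.array(c["camera_matrix"])@q[:3];return q[:2]/q[2]
def blobs(m,mina=8):
    k,l,s,c=cv2.connectedComponentsWithStats(m.astype(np.uint8))
    return [(np.argwhere(l==i)[:,::-1],s[i]) for i in range(1,k) if s[i][4]>=mina]
E
python3 - <<'E'
from h import *
f=cv2.imread("pics/top0.png");h=cv2.cvtColor(f,cv2.COLOR_BGR2HSV);H,S,V=cv2.split(h)
for nm,m in(("red",((H<6)|(H>174))&(S>140)&(V>70)),("blue",(H>100)&(H<130)&(S>110))):
    for p,s in blobs(m):
        if s[4]>900: continue
        r=cv2.minAreaRect(p.astype(np.float32));print(nm,s,p.mean(0),r)
        for z in((.12,.126) if nm=="red" else(.037,)):
            print("   ",z,ray("top",p.mean(0),z)[:2],[ray("top",q,z)[:2] for q in cv2.boxPoints(r)])
a=cv2.resize(f[205:305,350:450],None,fx=6,fy=6,interpolation=cv2.INTER_NEAREST)[:, :]
b=cv2.resize(f[215:295,190:250],None,fx=5,fy=5,interpolation=cv2.INTER_NEAREST)
g=cv2.imread("pics/scene0.png")
cv2.imwrite("pics/crop.png",np.hstack([a[:600,:500],np.vstack([b,np.zeros((200,300,3),np.uint8)])]))
E
```

```text
red [346 149  17  15 197] [353.3858 156.1523] ((354.0, 156.0), (16.0, 14.0), 0.0)
    0.12 [ 0.7667 -0.1047] [array([ 0.752 , -0.0895]), array([ 0.7816, -0.0893]), array([ 0.7821, -0.1225]), array([ 0.7525, -0.1226])]
    0.126 [ 0.7651 -0.1042] [array([ 0.7506, -0.0891]), array([ 0.7799, -0.0888]), array([ 0.7804, -0.1219]), array([ 0.751, -0.122])]
red [376 233  22   5  74] [388.3108 235.1622] ((386.5, 235.0), (4.0, 21.0), 90.0)
    0.12 [ 0.6033 -0.1772] [array([ 0.6074, -0.152 ]), array([ 0.608 , -0.1949]), array([ 0.5998, -0.1949]), array([ 0.5992, -0.152 ])]
    0.126 [ 0.6028 -0.1762] [array([ 0.6068, -0.1512]), array([ 0.6074, -0.1938]), array([ 0.5993, -0.1938]), array([ 0.5987, -0.1512])]
red [216 267   5  22  64] [217.9062 276.0312] ((218.0, 277.5), (4.0, 21.0), 0.0)
    0.12 [0.5152 0.1684] [array([0.491 , 0.1715]), array([0.5334, 0.1728]), array([0.5335, 0.1647]), array([0.4911, 0.1634])]
    0.126 [0.5153 0.1671] [array([0.4912, 0.1702]), array([0.5334, 0.1716]), array([0.5335, 0.1635]), array([0.4914, 0.1622])]
blue [ 48 215  13   8  63] [ 53.7619 218.746 ] ((54.150001525878906, 219.05003356933594), (11.700427055358887, 5.692099571228027), 18.434947967529297)
    0.037 [0.6364 0.5566] [array([0.6336, 0.57  ]), array([0.6458, 0.5667]), array([0.6379, 0.5414]), array([0.6257, 0.5447])]
blue [360 243  16   3  47] [367.3404 244.0213] ((367.5, 244.0), (2.0, 15.0), 90.0)
    0.037 [ 0.5898 -0.1443] [array([ 0.5919, -0.128 ]), array([ 0.5923, -0.1613]), array([ 0.5879, -0.1613]), array([ 0.5874, -0.128 ])]
blue [359 276  21   4  61] [369.2295 277.1967] ((369.0, 277.5), (3.0, 20.0), 90.0)
    0.037 [ 0.5164 -0.1488] [array([ 0.5187, -0.1262]), array([ 0.5194, -0.1704]), array([ 0.5128, -0.1704]), array([ 0.5121, -0.1262])]
```

View pics/crop.png

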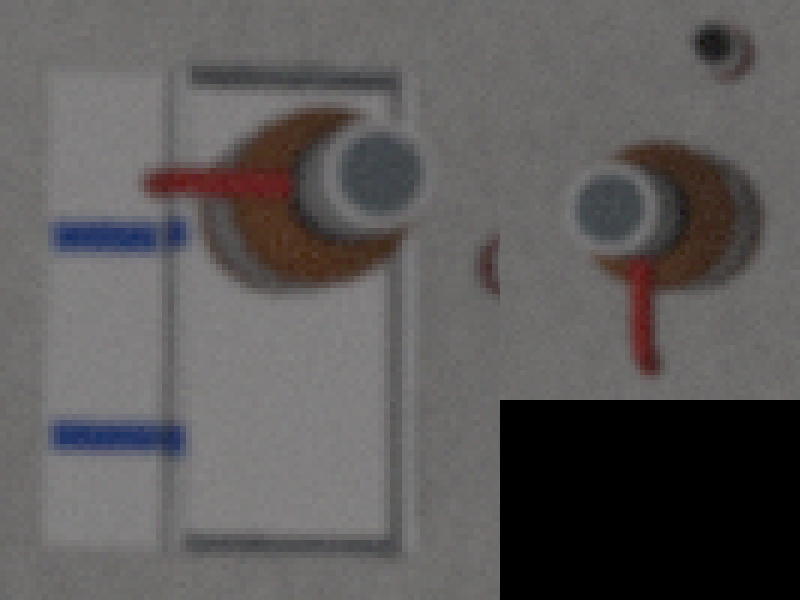

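The crop shows the old head's top at px (413.2,233.2) and the new head's at (211.3,256.3). The lane's outer ends are near rows 215.5 and 297. I'll work out positions and the first move from these.

Run:
```python
from h import *
o=ray("top",(413.2,233.2),.181);n=ray("top",(211.3,256.3),.175)
print("old",o,"new",n)
print("proj old in scene",proj("scene",o),"new",proj("scene",n))
print("spout tips old",ray("top",(375,235),.121),"new",ray("top",(219.6,288),.117))
for c in((31,25+40),(31,555),(400,70),(400,550),(45,70),(45,550),(415,70),(415,550)):
    print(c,ray("top",(350+c[0]/6-.5,205+c[1]/6-.5),.036 if c[0]>50 else 0.006))
for c in((118,438),(118,236)): print("bars",[ray("top",(350+c[0]/6-.5,205+c[1]/6-.5),z)[:2] for z in(.02,.036)])
s=bot.observe();c=calibration("wrist");print(c["camera_matrix"],c["T"],s["position"],s["qpos"])
```

```text
old [ 0.6026 -0.2146  0.181 ] new [0.5533 0.1707 0.175 ]
proj old in scene [226.233  242.9679] new [355.922 152.609]
spout tips old [ 0.6032 -0.1498  0.121 ] new [0.491  0.1648 0.117 ]
(31, 65) [ 0.6576 -0.1185  0.006 ]
(31, 555) [ 0.4709 -0.1197  0.006 ]
(400, 70) [ 0.6539 -0.2534  0.036 ]
(400, 550) [ 0.4763 -0.2525  0.036 ]
(45, 70) [ 0.6557 -0.1239  0.006 ]
(45, 550) [ 0.4729 -0.125   0.006 ]
(415, 70) [ 0.6539 -0.259   0.036 ]
(415, 550) [ 0.4763 -0.258   0.036 ]
bars [array([ 0.5156, -0.1507]), array([ 0.5158, -0.1488])]
bars [array([ 0.5914, -0.1504]), array([ 0.5904, -0.1485])]
[[367.3308   0.     318.055 ]
 [  0.     367.3308 240.0444]
 [  0.       0.       1.    ]] [[ 0.2332  0.926   0.2967  0.069 ]
 [ 0.9724 -0.222  -0.0716  0.6255]
 [-0.0004  0.3052 -0.9523  0.3736]
 [ 0.      0.      0.      1.    ]] [0.146  0.6074 0.2308] [-1.4052  0.522  -0.0363  1.5999  0.0212  1.0211 -0.1128]
```

```bash
cat >> h.py <<'E'
from scipy.spatial.transform import Rotation as Rn
def plan(p,yaw,n,start=None):
    "n equal rows from start (or measured) pose to tool-down p,yaw"
    s=bot.observe()
    p0,R=start or (np.array(s["position"]),Rn.from_euler("xyz",s["tool_rot"]))
    G=Rn.from_euler("xyz",[np.pi,0,yaw]);rv=(R.inv()*G).as_rotvec()/n;d=(np.array(p)-p0)/n
    print(s["clock"],p0,R.as_euler("xyz"),"mm/row",np.linalg.norm(d)*1e3,"deg/row",np.degrees(np.linalg.norm(rv)))
    print("rot",np.round(rv/np.pi,4).tolist());o=[]
    for i in range(n): o.append(np.round(R.inv().apply(d)/.8,4).tolist());R=R*Rn.from_rotvec(rv)
    print(o)
    return np.array(p),G
E
python3 - <<'E'
from h import *
s=plan((.5,.17,.30),np.pi/2,10)
plan((.545,-.19,.30),np.pi/2,7,s)
E
```

```text
0.1 [0.146  0.6074 0.2308] [-3.1406  0.0001  2.9058] mm/row 56.698484322398976 deg/row 7.6490038737964205
rot [-0.0, 0.0, 0.0425]
[[-0.0558, -0.0428, -0.0086], [-0.061, -0.035, -0.0086], [-0.0651, -0.0266, -0.0086], [-0.0681, -0.0177, -0.0086], [-0.0698, -0.0085, -0.0086], [-0.0703, 0.0009, -0.0086], [-0.0696, 0.0103, -0.0086], [-0.0676, 0.0194, -0.0086], [-0.0644, 0.0283, -0.0086], [-0.0601, 0.0366, -0.0087]]
0.1 [0.5  0.17 0.3 ] [3.1416 0.     1.5708] mm/row 51.82879981049068 deg/row 0.0
rot [0.0, 0.0, 0.0]
[[-0.0643, 0.008, 0.0], [-0.0643, 0.008, 0.0], [-0.0643, 0.008, 0.0], [-0.0643, 0.008, 0.0], [-0.0643, 0.008, 0.0], [-0.0643, 0.008, 0.0], [-0.0643, 0.008, 0.0]]
```

>>> {"method": "move_arm", "body": {
  "jaw": [0,0,0,0,0,0,0,0,0,0],
  "dp": [
    [-0.0558,-0.0428,-0.0086],
    [-0.061,-0.035,-0.0086],
    [-0.0651,-0.0266,-0.0086],
    [-0.0681,-0.0177,-0.0086],
    [-0.0698,-0.0085,-0.0086],
    [-0.0703,0.0009,-0.0086],
    [-0.0696,0.0103,-0.0086],
    [-0.0676,0.0194,-0.0086],
    [-0.0644,0.0283,-0.0086],
    [-0.0601,0.0366,-0.0087]
  ],
  "rotation": [
    [0,0,0.0425],
    [0,0,0.0425],
    [0,0,0.0425],
    [0,0,0.0425],
    [0,0,0.0425],
    [0,0,0.0425],
    [0,0,0.0425],
    [0,0,0.0425],
    [0,0,0.0425],
    [0,0,0.0425]
  ]
}}

```text
clock: 1.35
position: [0.5008, 0.1687, 0.3004]
tool_rot: [-3.142, -0.0, 1.566]
force: [-0.3, 0.5, -0.1]
grip_width: 0.0856
```

Run:
```python
from h import *
s=bot.observe();c=calibration("wrist");f=grab_frame("wrist");cv2.imwrite("pics/w_new.png",f);np.save("w_new.npy",c["T"])
print(s["clock"],s["position"],s["tool_rot"],s["qd"])
```

```text
1.35 [0.5008 0.1687 0.3004] [-3.1415 -0.0001  1.5664] [ 0.612   0.2372  0.3939 -0.3937 -0.2113  0.2294 -0.0198]
```

>>> {"method": "move_arm", "body": {
  "jaw": [0,0,0,0,0,0,0,0],
  "dp": [
    [-0.0643,0.008,0],
    [-0.0643,0.008,0],
    [-0.0643,0.008,0],
    [-0.0643,0.008,0],
    [-0.0643,0.008,0],
    [-0.0643,0.008,0],
    [-0.0643,0.008,0],
    [0,0,0]
  ],
  "rotation": [
    [0,0,0],
    [0,0,0],
    [0,0,0],
    [0,0,0],
    [0,0,0],
    [0,0,0],
    [0,0,0],
    [0,0,0]
  ]
}}

```text
clock: 2.4
position: [0.5439, -0.1939, 0.2999]
tool_rot: [-3.141, 0.002, 1.565]
force: [0.0, 0.4, -0.0]
grip_width: 0.0853
```

Run:
```python
from h import *
s=bot.observe();c=calibration("wrist");f=grab_frame("wrist");cv2.imwrite("pics/w_lane.png",f);np.save("w_lane.npy",c["T"])
print(s["clock"],s["position"],s["tool_rot"],s["qd"],s["force"])
a=cv2.imread("pics/w_new.png");cv2.imwrite("pics/w2.png",np.vstack([cv2.resize(x,(400,300),interpolation=cv2.INTER_AREA) for x in(a,f)]))
```

```text
2.4 [ 0.5439 -0.1939  0.2999] [-3.1408  0.0017  1.5653] [-0.0629 -0.0206 -0.0422  0.0269 -0.0035 -0.0045 -0.0509] [ 0.049   0.3638 -0.0293]
```

View pics/w_lane.png

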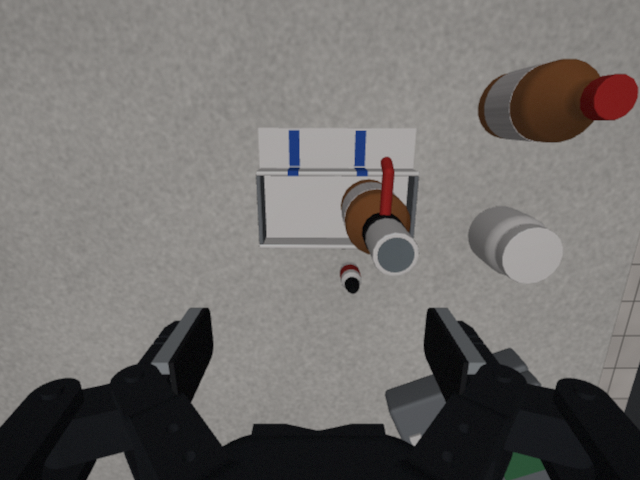

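View pics/w_new.png

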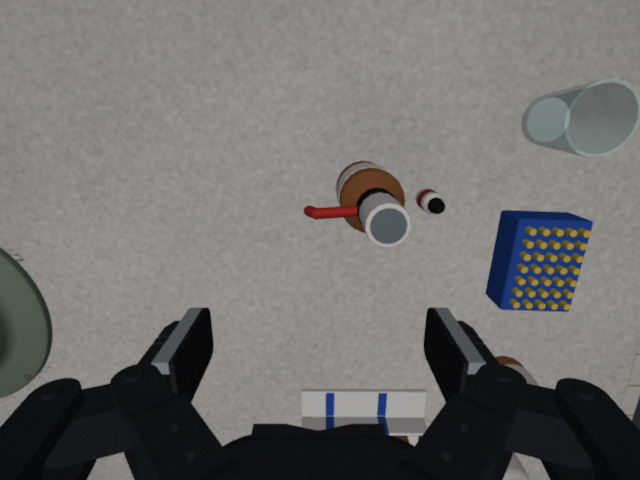

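The wrist lane view shows the old head's top at (396,254), its spout tip at (387,162), and the bars at columns 294 and 361. The lane's outer rim runs over columns 257 to 418 and rows 170 to 247. The wrist view of the new bottle shows its head at (388,225) and its spout tip at (310,211).

```bash
cat >> h.py <<'E'
def redrect(f,lo=60):
    h=cv2.cvtColor(f,cv2.COLOR_BGR2HSV);H,S,V=cv2.split(h)
    return blobs(((H<8)|(H>172))&(S>150)&(V>lo),40), blobs((H>105)&(H<130)&(S>140)&(V>60),40)
E
python3 - <<'E'
from h import *
K=calibration("wrist")["camera_matrix"]
for n,hd,hz in(("lane",(396,254),.181),("new",(388,225),.175)):
    f=cv2.imread(f"pics/w_{n}.png");c=dict(camera_matrix=K,T=np.load(f"w_{n}.npy"))
    r,b=redrect(f);R=lambda q,z:ray("wrist",q,z,c)[:2]
    g=cv2.cvtColor(f,cv2.COLOR_BGR2GRAY);x,y=hd
    hsv=cv2.cvtColor(f,cv2.COLOR_BGR2HSV)
    # inner grey-blue disc of head
    m=np.zeros_like(g);m[y-30:y+30,x-30:x+30]=1
    m=m&((hsv[...,1]>25)&(hsv[...,2]<150)&(hsv[...,0]>80)&(hsv[...,0]<125)).astype(np.uint8)
    for p,s in blobs(m,150):
        e=cv2.fitEllipse(cv2.convexHull(p.astype(np.int32)));print(n,"disc",s,e[0],e[1],R(e[0],hz),R(e[0],hz-.01))
    for p,s in r:
        if s[4]<1500 and s[2]<100:
            pm=p.mean(0);l=cv2.fitLine(p.astype(np.float32),2,0,.01,.01).ravel();e1=l[2:]+25*l[:2];e2=l[2:]-25*l[:2]
            d=R(e1,.125+hz-.175)-R(e2,.125+hz-.175);print(n,"red",s,pm,R(pm,hz-.055),"line deg",np.degrees(np.arctan2(d[1],d[0])))
    for p,s in b:
        if s[4]<1500: print(n,"blue",s,p.mean(0),[R(p.mean(0),z) for z in(.006,.02,.036)])
f=cv2.imread("pics/w_lane.png")
c=dict(camera_matrix=K,T=np.load("w_lane.npy"))
for px in((257,172),(263,247),(419,172),(417,247),(258,128),(416,128)):print(px,ray("wrist",px,.036,c),ray("wrist",px,.006,c))
g=cv2.cvtColor(f,cv2.COLOR_BGR2GRAY)
print(g[200:203,250:280].mean(0).astype(int));print(g[200:203,400:425].mean(0).astype(int));print(g[165:185,310:316].mean(1).astype(int));print(g[230:255,300:306].mean(1).astype(int))
E
```

```text
lane disc [378 239  36  33 842] (395.4132385253906, 254.60768127441406) (32.100101470947266, 35.3354606628418) [ 0.6014 -0.2118] [ 0.6036 -0.2155]
lane red [380 158  14  58 613] [386.4225 187.3426] [ 0.602  -0.1701] line deg 90.56739613538544
lane red [341 265  17   9  61] [348.4262 267.8852] [ 0.5707 -0.2449] line deg 11.782254772828995
lane blue [289 131  10  34 314] [293.8726 147.1688] [array([ 0.515 , -0.1435]), array([ 0.5159, -0.1427]), array([ 0.5169, -0.1416])]
lane blue [355 131  11  35 321] [359.6293 148.0093] [array([ 0.5909, -0.1449]), array([ 0.5894, -0.1439]), array([ 0.5877, -0.1429])]
lane blue [288 168  11   7  68] [292.7647 171.0735] [array([ 0.513 , -0.1709]), array([ 0.5139, -0.1691]), array([ 0.5151, -0.1671])]
lane blue [355 168  12   8  79] [361.0886 171.5443] [array([ 0.5934, -0.1718]), array([ 0.5918, -0.17  ]), array([ 0.59 , -0.168])]
new disc [371 209  35  34 857] (388.09271240234375, 225.5765380859375) (32.9671745300293, 35.197479248046875) [0.5528 0.1721] [0.5548 0.1693]
new red [418 190  14  12  49] [422.7551 194.2449] [0.5929 0.1856] line deg 43.632416
[... 724 characters left out ...]
9  0.036 ] [ 0.4731 -0.2652  0.006 ]
(419, 172) [ 0.6535 -0.1688  0.036 ] [ 0.6616 -0.1727  0.006 ]
(417, 247) [ 0.6581 -0.2558  0.036 ] [ 0.6665 -0.2661  0.006 ]
(258, 128) [ 0.4794 -0.1217  0.036 ] [ 0.4747 -0.1222  0.006 ]
(416, 128) [ 0.6467 -0.1226  0.036 ] [ 0.6543 -0.1231  0.006 ]
[148 147 147 147 143 142 129 101  88  89  80  56  38  39  58 126 166 166
 166 166 166 166 166 166 166 166 166 166 166 166]
[ 78 106 141 161 166 165 130  48  44  44  44  45  62  83  87  86 100 130
 145 145 145 146 146 147 147]
[166 165 160 136 112 110 141 172 169 153 136 150 166 166 166 166 166 165
 166 165]
[164 165 165 165 165 164 165 143 111 112 112 113 113 113 140 168 169 156
 142 140 140 139 138 139 140]
```

>>> {"method": "move_arm", "body": {
  "jaw": [0,0,0,0,0],
  "dp": [
    [-0.012,0.0363,0],
    [-0.012,0.0363,0],
    [0,0,0.05],
    [0,0,0.05],
    [0,0,0]
  ],
  "rotation": [
    [0,0,0],
    [0,0,0],
    [0,0,0],
    [0,0,0],
    [0,0,0]
  ]
}}

```text
clock: 3.08
position: [0.6018, -0.2071, 0.2179]
tool_rot: [-3.137, -0.002, 1.572]
force: [0.4, -0.1, 0.9]
grip_width: 0.0855
```

Run:
```python
from h import *
plan((.602,-.213,.141),1.5655,4)
```

```text
3.075 [ 0.6018 -0.2071  0.2179] [-3.137  -0.0015  1.5721] mm/row 19.292638682392838 deg/row 0.11673972442123648
rot [-0.0004, -0.0001, 0.0005]
[[-0.0019, 0.0002, 0.024], [-0.0019, 0.0002, 0.024], [-0.0018, 0.0001, 0.024], [-0.0018, 0.0001, 0.024]]
```

>>> {"method": "move_arm", "body": {
  "jaw": [0,0,0,0,0],
  "dp": [
    [-0.0012,0,0.0247],
    [-0.0012,0,0.0247],
    [-0.0012,0,0.0247],
    [-0.0012,0,0.0247],
    [0,0,0]
  ],
  "rotation": [
    [0,0,0],
    [0,0,0],
    [0,0,0],
    [0,0,0],
    [0,0,0]
  ]
}}

```text
clock: 3.7
position: [0.6021, -0.2127, 0.1396]
tool_rot: [-3.139, -0.001, 1.57]
force: [-0.6, 0.9, 1.0]
grip_width: 0.0856
```

>>> {"method": "move_arm", "body": {
  "jaw": [140,255,255,255,255,255],
  "dp": [
    [0,0,0],
    [0,0,0],
    [0,0,0],
    [0,0,0],
    [0,0,0],
    [0,0,0]
  ],
  "rotation": [
    [0,0,0],
    [0,0,0],
    [0,0,0],
    [0,0,0],
    [0,0,0],
    [0,0,0]
  ],
  "squeeze": 30
}}

```text
clock: 4.45
position: [0.6029, -0.213, 0.1418]
tool_rot: [3.141, 0.0, 1.571]
force: [-1.4, -0.4, 6.8]
grip_width: 0.0354
```

>>> {"method": "move_arm", "body": {
  "jaw": [255,255,255,255,255,255,255,255,255,255],
  "dp": [
    [0,0,-0.0015],
    [0,-0.0137,0],
    [0,-0.0137,0],
    [0,-0.0137,0],
    [0,-0.0137,0],
    [0,-0.0137,0],
    [0,-0.0137,0],
    [0,-0.0137,0],
    [0,-0.0137,0],
    [0,0,0]
  ],
  "rotation": [
    [0,0,0],
    [0,0,0],
    [0,0,0],
    [0,0,0],
    [0,0,0],
    [0,0,0],
    [0,0,0],
    [0,0,0],
    [0,0,0],
    [0,0,0]
  ]
}}

```text
clock: 5.7
position: [0.5144, -0.213, 0.1425]
tool_rot: [-3.141, -0.0, 1.57]
force: [0.3, -0.2, -3.7]
grip_width: 0.0351
```

Run:
```python
from h import *
s=bot.observe();print(s["position"],s["tool_rot"],s["force"])
c=calibration("wrist");f=grab_frame("wrist");cv2.imwrite("pics/w_drag.png",f)
r,b=redrect(f)
for nm,L,z in(("red",r,.126),("blue",b,.008)):
    for p,q in L:
        if q[4]<3000: print(nm,q,p.mean(0),ray("wrist",p.mean(0),z,c))
```

```text
[ 0.5144 -0.213   0.1425] [-3.1415 -0.0001  1.5701] [ 0.3488 -0.2313 -3.6825]
red [ 308  147   25  114 2420] [319.7517 204.5744] [ 0.5143 -0.1696  0.126 ]
red [399 314  15  11  96] [405.4375 318.5833] [ 0.5562 -0.2263  0.126 ]
blue [313 108  16  41 592] [320.1199 126.6199] [ 0.515  -0.1379  0.008 ]
blue [415 109  20  56 858] [424.2448 135.8613] [ 0.5906 -0.1443  0.008 ]
blue [416 168  26  13 216] [430.9907 174.0694] [ 0.5981 -0.1719  0.008 ]
```

View pics/w_drag.png

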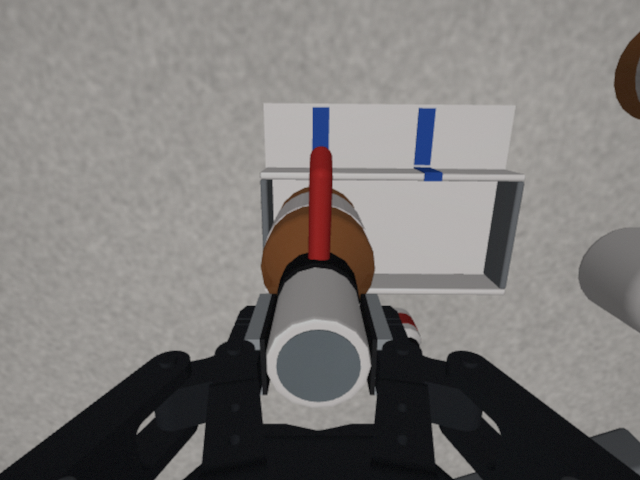

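The spout (x .5143) sits over the front bar (x .515). Next I'll lower it 1 mm, release it and retreat.

>>> {"method": "move_arm", "body": {
  "jaw": [255,255,0,0,0,0,0,0,0],
  "dp": [
    [0,0,0.0012],
    [0,0,0],
    [0,0,0],
    [0,0,0],
    [0,0,0],
    [0,0,-0.04],
    [0,0,-0.06],
    [0,0,-0.07],
    [0,0,-0.03]
  ],
  "rotation": [
    [0,0,0],
    [0,0,0],
    [0,0,0],
    [0,0,0],
    [0,0,0],
    [0,0,0],
    [0,0,0],
    [0,0,0],
    [0,0,0]
  ]
}}

```text
clock: 6.88
position: [0.5157, -0.2133, 0.3043]
tool_rot: [3.138, 0.001, 1.57]
force: [-0.1, 0.2, -1.2]
grip_width: 0.085
```

Run:
```python
from h import *
s=bot.observe()
c=calibration("wrist");f=grab_frame("wrist");cv2.imwrite("pics/w_rel.png",f);print(s["position"],s["force"])
r,b=redrect(f)
for nm,L,z in(("red",r,.126),("blue",b,.008)):
    for p,q in L:
        if q[4]<3000:
            l=cv2.fitLine(p.astype(np.float32),2,0,.01,.01).ravel();d=ray("wrist",l[2:]-25*l[:2],z,c)-ray("wrist",l[2:]+25*l[:2],z,c)
            print(nm,q,p.mean(0),ray("wrist",p.mean(0),z,c),np.degrees(np.arctan2(d[1],d[0])))
plan((.553,.171,.31),np.pi/2,8)
```

```text
[ 0.5157 -0.2133  0.3043] [-0.1052  0.1732 -1.2053]
red [619  52  21  39 437] [632.373   68.2105] [ 0.7667 -0.0942  0.126 ] 114.58379212492663
red [312 135  12  58 620] [317.6274 164.2935] [ 0.5149 -0.1698  0.126 ] -91.47989679064466
red [362 250  16  10  54] [368.4074 252.7222] [ 0.562  -0.2508  0.126 ] -157.13246966299263
blue [313 113  10  23 212] [317.3868 123.1226] [ 0.5148 -0.1364  0.008 ] -92.4428495014959
blue [378 114  12  35 326] [383.5123 130.7975] [ 0.5907 -0.1448  0.008 ] -90.69682723873238
blue [379 151  13   7  67] [386.     154.1343] [ 0.595  -0.1709  0.008 ] 166.99919845552705
6.925 [ 0.5162 -0.2136  0.306 ] [3.1365 0.0011 1.5703] mm/row 48.29200305594681 deg/row 0.037596770462340084
rot [0.0002, 0.0, -0.0]
[[0.0601, 0.0057, -0.0007], [0.0601, 0.0057, -0.0007], [0.0601, 0.0057, -0.0006], [0.0601, 0.0057, -0.0006], [0.0601, 0.0057, -0.0006], [0.0601, 0.0057, -0.0006], [0.0601, 0.0057, -0.0006], [0.0601, 0.0057, -0.0006]]
```

>>> {"method": "move_arm", "body": {
  "jaw": [0,0,0,0,0,0,0,0,0,0],
  "dp": [
    [0.0601,0.0057,0],
    [0.0601,0.0057,0],
    [0.0601,0.0057,0],
    [0.0601,0.0057,0],
    [0.0601,0.0057,0],
    [0.0601,0.0057,0],
    [0.0601,0.0057,0],
    [0.0601,0.0057,0],
    [0,0,0],
    [0,0,0]
  ],
  "rotation": [
    [0,0,0],
    [0,0,0],
    [0,0,0],
    [0,0,0],
    [0,0,0],
    [0,0,0],
    [0,0,0],
    [0,0,0],
    [0,0,0],
    [0,0,0]
  ]
}}

```text
clock: 8.18
position: [0.5516, 0.1711, 0.3011]
tool_rot: [-3.141, 0.001, 1.57]
force: [-0.6, -0.8, -0.1]
grip_width: 0.0854
```

Run:
```python
from h import *
s=bot.observe()
c=calibration("wrist");f=grab_frame("wrist");cv2.imwrite("pics/w_new2.png",f);print(s["position"],s["tool_rot"])
r,b=redrect(f)
for p,q in r:
    if q[4]<1500:
        l=cv2.fitLine(p.astype(np.float32),2,0,.01,.01).ravel();z=.121;d=ray("wrist",l[2:]-25*l[:2],z,c)-ray("wrist",l[2:]+25*l[:2],z,c)
        print(q,p.mean(0),ray("wrist",p.mean(0),z,c),np.degrees(np.arctan2(d[1],d[0])))
x,y=proj("wrist",(.553,.171,.175)).astype(int);hsv=cv2.cvtColor(f,cv2.COLOR_BGR2HSV);m=np.zeros(f.shape[:2],bool);m[y-40:y+40,x-40:x+40]=1
for p,q in blobs(m&(hsv[...,1]>25)&(hsv[...,2]<150)&(hsv[...,0]>80)&(hsv[...,0]<125),150):
    e=cv2.fitEllipse(cv2.convexHull(p.astype(np.int32)));print(q,e,ray("wrist",e[0],.175,c))
# top camera for the old one
```

```text
[0.5516 0.1711 0.3011] [-3.1413  0.0006  1.5703]
[250 208  51  13 489] [275.4663 213.9448] [0.5121 0.1703 0.121 ] -178.307709701466
[503 455  31  25 524] [518.2118 469.5649] [ 0.7816 -0.1327  0.121 ] 153.7629401022849
[304 212  35  34 867] ((320.96905517578125, 228.48794555664062), (33.184288024902344, 34.62870407104492), 92.29924774169922) [0.5528 0.1721 0.175 ]
```

>>> {"method": "move_arm", "body": {
  "jaw": [0,0,0,0,0,0],
  "dp": [
    [0.0008,0.0015,0.041],
    [0,0,0.041],
    [0,0,0.041],
    [0,0,0.041],
    [0,0,0.04],
    [0,0,0]
  ],
  "rotation": [
    [0,0,0],
    [0,0,0],
    [0,0,0],
    [0,0,0],
    [0,0,0],
    [0,0,0]
  ]
}}

```text
clock: 8.98
position: [0.552, 0.1709, 0.1368]
tool_rot: [-3.139, 0.002, 1.569]
force: [0.2, 0.2, 0.5]
grip_width: 0.0856
```

>>> {"method": "move_arm", "body": {
  "jaw": [140,255,255,255,255,255,255],
  "dp": [
    [0,0,0],
    [0,0,0],
    [0,0,0],
    [0,0,0],
    [0,0,0],
    [0,0,0],
    [0,0,-0.005]
  ],
  "rotation": [
    [0,0,0],
    [0,0,0],
    [0,0,0],
    [0,0,0],
    [0,0,0],
    [0,0,0],
    [0,0,0]
  ],
  "squeeze": 40
}}

```text
clock: 9.85
position: [0.5527, 0.1724, 0.1424]
tool_rot: [-3.141, 0.0, 1.571]
force: [-1.0, -0.6, -4.1]
grip_width: 0.0349
```

Run:
```python
from h import *
s=bot.observe();R=Rn.from_euler("xyz",s["tool_rot"])
st=(np.array([.553,.172,.22]),R)
plan((.591,-.04,.22),-0.03,10,st)
```

```text
9.85 [0.553 0.172 0.22 ] [-3.1414  0.      1.5706] mm/row 21.537873618349607 deg/row 9.170928657374116
rot [-0.0, 0.0, 0.0509]
[[-0.0265, 0.0048, -0.0], [-0.0254, 0.0089, -0.0], [-0.0237, 0.0129, -0.0], [-0.0213, 0.0165, -0.0], [-0.0184, 0.0196, -0.0], [-0.015, 0.0223, -0.0], [-0.0113, 0.0244, -0.0], [-0.0073, 0.0259, -0.0], [-0.003, 0.0268, -0.0], [0.0013, 0.0269, -0.0]]
```

>>> {"method": "move_arm", "body": {
  "jaw": [255,255,255,255],
  "dp": [
    [0,0,-0.02],
    [0,0,-0.035],
    [0,0,-0.03],
    [0,0,-0.012]
  ],
  "rotation": [
    [0,0,0],
    [0,0,0],
    [0,0,0],
    [0,0,0]
  ]
}}

```text
clock: 10.35
position: [0.5533, 0.1725, 0.2217]
tool_rot: [3.14, -0.001, 1.571]
force: [0.2, -0.5, -3.9]
grip_width: 0.0351
```

>>> {"method": "move_arm", "body": {
  "jaw": [255,255,255,255,255,255,255,255,255,255],
  "dp": [
    [-0.0265,0.0048,0],
    [-0.0254,0.0089,0],
    [-0.0237,0.0129,0],
    [-0.0213,0.0165,0],
    [-0.0184,0.0196,0],
    [-0.015,0.0223,0],
    [-0.0113,0.0244,0],
    [-0.0073,0.0259,0],
    [-0.003,0.0268,0],
    [0.0013,0.0269,0]
  ],
  "rotation": [
    [0,0,0.0509],
    [0,0,0.0509],
    [0,0,0.0509],
    [0,0,0.0509],
    [0,0,0.0509],
    [0,0,0.0509],
    [0,0,0.0509],
    [0,0,0.0509],
    [0,0,0.0509],
    [0,0,0.0509]
  ]
}}

```text
clock: 11.6
position: [0.5909, -0.04, 0.2196]
tool_rot: [-3.141, 0.001, -0.034]
force: [0.2, 0.2, -3.5]
grip_width: 0.035
```

>>> {"method": "move_arm", "body": {
  "jaw": [255,255],
  "dp": [
    [0,0,0],
    [0,0,0]
  ],
  "rotation": [
    [0,0,0],
    [0,0,0]
  ]
}}

```text
clock: 11.85
position: [0.5909, -0.039, 0.2195]
tool_rot: [-3.141, 0.001, -0.026]
force: [-1.3, 0.3, -5.0]
grip_width: 0.0351
```

Run:
```python
from h import *
s=bot.observe();c=calibration("wrist");f=grab_frame("wrist");cv2.imwrite("pics/w_turn.png",f);t=grab_frame("top")
print(s["position"],s["tool_rot"],s["force"])
r,_=redrect(f)
dz=s["position"][2]-.138
for p,q in r:
    if q[4]>300:
        l=cv2.fitLine(p.astype(np.float32),2,0,.01,.01).ravel();z=.121+dz;d=ray("wrist",l[2:]-25*l[:2],z,c)-ray("wrist",l[2:]+25*l[:2],z,c)
        print("w",q,p.mean(0),ray("wrist",p.mean(0),z,c),np.degrees(np.arctan2(d[1],d[0])))
r,_=redrect(t)
for p,q in r:
    pass
h=cv2.cvtColor(t,cv2.COLOR_BGR2HSV);H,S,V=cv2.split(h)
for p,q in blobs(((H<6)|(H>174))&(S>140)&(V>70),20):
    for z in(.127,.121+dz):
        l=cv2.fitLine(p.astype(np.float32),2,0,.01,.01).ravel();d=ray("top",l[2:]-8*l[:2],z)-ray("top",l[2:]+8*l[:2],z);print("t",q,ray("top",p.mean(0),z),np.degrees(np.arctan2(d[1],d[0])))
cv2.imwrite("pics/t1.png",t)
plan((.591,-.212,.22),-.03,5)
```

```text
[ 0.5909 -0.039   0.2195] [-3.1412  0.0006 -0.0264] [-1.2513  0.2995 -5.0096]
w [ 190  280   90   29 1552] [227.9027 295.4678] [0.5901 0.0041 0.2025] 90.00269306613797
w [459 321  76  23 984] [497.2276 334.5112] [ 0.5652 -0.1278  0.2025] 81.93895538716019
t [345 149  18  16 206] [ 0.7645 -0.1043  0.127 ] 66.50689481339768
t [345 149  18  16 206] [ 0.7449 -0.0977  0.2025] 66.50689481339764
t [375 276  24   5  86] [ 0.5157 -0.1748  0.127 ] 89.13926908581645
t [375 276  24   5  86] [ 0.5165 -0.1624  0.2025] 89.1392690858167
11.95 [ 0.591  -0.0387  0.2197] [-3.1411  0.0003 -0.0263] mm/row 34.65125570342997 deg/row 0.043163205772077676
rot [-0.0, 0.0, 0.0002]
[[0.0011, 0.0433, -0.0001], [0.0012, 0.0433, -0.0001], [0.0012, 0.0433, -0.0001], [0.0012, 0.0433, -0.0001], [0.0013, 0.0433, -0.0001]]
```

View pics/w_turn.png

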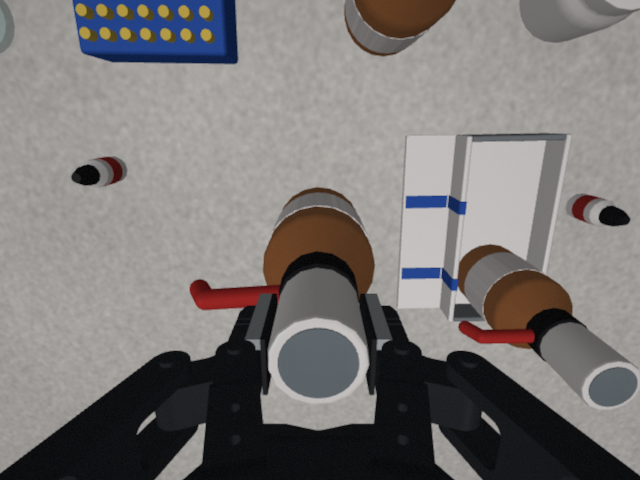

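Run:
```python
from h import *
c=calibration("wrist");f=cv2.imread("pics/w_turn.png");r,_=redrect(f)
p=[p for p,q in r if q[0]==190][0].astype(float)
xs=np.arange(212,272);ym=np.array([p[p[:,0]==x,1].mean() for x in xs]);k=np.polyfit(xs,ym,1);print(k,[ (x,p[p[:,0]==x,1].min(),p[p[:,0]==x,1].max()) for x in (200,212,240,270)])
for z in(.198,.202,.206):
    a,b=[ray("wrist",(x,np.polyval(k,x)),z,c) for x in(212,271)];d=a-b;print(z,a,b,np.degrees(np.arctan2(d[1],d[0])), "x at axis", b[0]-d[0]/d[1]*(b[1]+.039))
```

```text
[ -0.1778 338.4453] [(200, np.float64(280.0), np.float64(307.0)), (212, np.float64(290.0), np.float64(308.0)), (240, np.float64(288.0), np.float64(306.0)), (270, np.float64(286.0), np.float64(292.0))]
0.198 [0.5852 0.0139 0.198 ] [ 0.5901 -0.0158  0.198 ] 99.52299963940342 x at axis 0.5940317822001537
0.202 [0.5872 0.0125 0.202 ] [ 0.592  -0.0164  0.202 ] 99.52299963940366 x at axis 0.595832516270228
0.206 [0.5892 0.0112 0.206 ] [ 0.594  -0.0171  0.206 ] 99.52299963940348 x at axis 0.5976332503403021
```

>>> {"method": "move_arm", "body": {
  "jaw": [255,255,255,255,255,255],
  "dp": [
    [0.0011,0.0433,0],
    [0.0012,0.0433,0],
    [0.0012,0.0433,0],
    [0.0012,0.0433,0],
    [0.0012,0.0433,0],
    [0,0,0]
  ],
  "rotation": [
    [0,0,0],
    [0,0,0],
    [0,0,0],
    [0,0,0],
    [0,0,0],
    [0,0,0]
  ]
}}

```text
clock: 12.7
position: [0.5902, -0.2153, 0.22]
tool_rot: [3.141, -0.0, -0.031]
force: [0.4, 0.4, -4.4]
grip_width: 0.035
```

Run:
```python
from h import *
s=bot.observe();c=calibration("wrist");f=grab_frame("wrist");cv2.imwrite("pics/w_over.png",f);t=grab_frame("top");cv2.imwrite("pics/t2.png",t);print(s["position"],s["tool_rot"],s["force"])
r,b=redrect(f)
for p,q in r:
    if q[4]>400 and abs(q[0]-190)<40 and q[1]>200:
        p=p.astype(float);xs=np.arange(q[0]+20,q[0]+52);ym=np.array([p[p[:,0]==x,1].mean() for x in xs]);k=np.polyfit(xs,ym,1);print(q,k)
        for z in(.198,.203):
            A,B=[ray("wrist",(x,np.polyval(k,x)),z,c) for x in(xs[0],xs[-1])];d=A-B;print(z,A,B,np.degrees(np.arctan2(d[1],d[0])),"x at axis",B[0]-d[0]/d[1]*(B[1]+.214))
for p,q in b:
    if q[4]<3000: 
        l=cv2.fitLine(p.astype(np.float32),2,0,.01,.01).ravel();d=ray("wrist",l[2:]-15*l[:2],.008,c)-ray("wrist",l[2:]+15*l[:2],.008,c);print("blue",q,ray("wrist",p.mean(0),.008,c),np.degrees(np.arctan2(d[1],d[0])))
h=cv2.cvtColor(t,cv2.COLOR_BGR2HSV);H,S,V=cv2.split(h)
for p,q in blobs(((H<6)|(H>174))&(S>140)&(V>70),10):
    if q[0]>360:
      for z in(.127,.203):
        l=cv2.fitLine(p.astype(np.float32),2,0,.01,.01).ravel();d=ray("top",l[2:]-8*l[:2],z)-ray("top",l[2:]+8*l[:2],z);print("t",q,ray("top",p.mean(0),z),np.degrees(np.arctan2(d[1],d[0])))
cv2.imwrite("pics/m.png",np.hstack([f[150:450,100:500],cv2.resize(t[200:310,340:450],(300,300))]))
```

```text
[ 0.5902 -0.2153  0.22  ] [ 3.1405 -0.0002 -0.0308] [ 0.4098  0.3842 -4.4341]
[ 190  280   90   29 1550] [ -0.0662 312.8891]
0.198 [ 0.5855 -0.1618  0.198 ] [ 0.5862 -0.1773  0.198 ] 92.41422317577647 x at axis 0.5877043013754519
0.203 [ 0.588  -0.1635  0.203 ] [ 0.5886 -0.1785  0.203 ] 92.41422317577637 x at axis 0.5901228957177665
blue [  0  45  37  25 201] [0.7241 0.0508 0.008 ] 66.27641429262484
blue [227 200  44  19 473] [ 0.5903 -0.1473  0.008 ] 82.28486788580074
blue [234 272  31  10 291] [ 0.5155 -0.1411  0.008 ] 87.50972276226892
t [381 239  12   3  24] [ 0.5933 -0.1731  0.127 ] 90.26878981833748
t [381 239  12   3  24] [ 0.5878 -0.1608  0.203 ] 90.26878981833757
```

View pics/m.png

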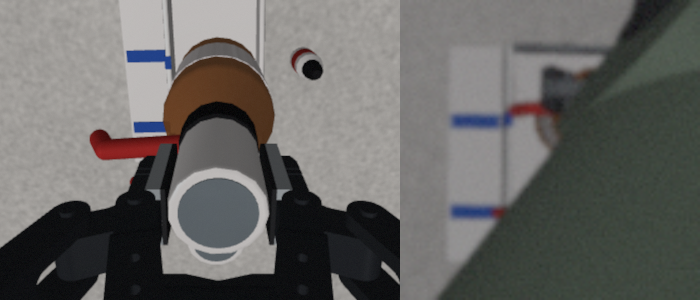

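>>> {"method": "move_arm", "body": {
  "jaw": [255,255,255,255,255,255,255,255],
  "dp": [
    [0.001,-0.0035,0],
    [0,0,0.015],
    [0,0,0.02],
    [0,0,0.02],
    [0,0,0.02],
    [0,0,0.01],
    [0,0,0.003],
    [0,0,0]
  ],
  "rotation": [
    [0,0,0.0055],
    [0,0,0],
    [0,0,0],
    [0,0,0],
    [0,0,0],
    [0,0,0],
    [0,0,0],
    [0,0,0]
  ]
}}

```text
clock: 13.8
position: [0.5918, -0.2102, 0.1496]
tool_rot: [3.141, -0.0, -0.046]
force: [0.4, -1.1, -4.5]
grip_width: 0.0348
```

Run:
```python
from h import *
s=bot.observe();print(s["position"],s["tool_rot"],s["force"])
```

```text
[ 0.5918 -0.2102  0.1496] [ 3.1414 -0.0004 -0.0458] [ 0.4402 -1.1384 -4.5301]
```

>>> {"method": "move_arm", "body": {
  "jaw": [255,255,255,255,255],
  "dp": [
    [-0.0008,0.0012,0.002],
    [0,0,0.002],
    [0,0,0.0015],
    [0,0,0.001],
    [0,0,0]
  ],
  "rotation": [
    [0,0,0],
    [0,0,0],
    [0,0,0],
    [0,0,0],
    [0,0,0]
  ]
}}

```text
clock: 14.42
position: [0.5915, -0.2113, 0.1453]
tool_rot: [3.142, -0.001, -0.046]
force: [-3.1, 1.1, 12.5]
grip_width: 0.0352
```

Contact with the floor. I'll ease off half a millimetre, release and rise.

>>> {"method": "move_arm", "body": {
  "jaw": [255,255,0,0,0,0,0,0,0,0],
  "dp": [
    [0,0,-0.0006],
    [0,0,0],
    [0,0,0],
    [0,0,0],
    [0,0,0],
    [0,0,-0.03],
    [0,0,-0.06],
    [0,0,-0.06],
    [0,0,-0.05],
    [0,0,0]
  ],
  "rotation": [
    [0,0,0],
    [0,0,0],
    [0,0,0],
    [0,0,0],
    [0,0,0],
    [0,0,0],
    [0,0,0],
    [0,0,0],
    [0,0,0],
    [0,0,0]
  ]
}}

```text
clock: 15.68
position: [0.5918, -0.2117, 0.3074]
tool_rot: [3.141, -0.004, -0.046]
force: [0.6, -0.1, -0.9]
grip_width: 0.0854
```

Run:
```python
from h import *
plan((.53,.10,.31),np.pi/2-.1,10)
```

```text
15.675 [ 0.5918 -0.2117  0.3074] [ 3.1407 -0.0042 -0.0458] mm/row 31.77412392091488 deg/row 8.689708662044449
rot [0.0001, -0.0001, -0.0483]
[[-0.0095, -0.0386, -0.0004], [-0.0036, -0.0396, -0.0004], [0.0025, -0.0396, -0.0004], [0.0084, -0.0388, -0.0004], [0.0142, -0.0371, -0.0003], [0.0196, -0.0345, -0.0003], [0.0246, -0.0312, -0.0003], [0.029, -0.0271, -0.0003], [0.0328, -0.0224, -0.0003], [0.0358, -0.0172, -0.0003]]
```

>>> {"method": "move_arm", "body": {
  "jaw": [0,0,0,0,0,0,0,0,0,0],
  "dp": [
    [-0.0095,-0.012,0],
    [-0.008,-0.0125,0],
    [-0.006,-0.013,0],
    [-0.004,-0.0135,0],
    [0,0,0],
    [0,0,0],
    [0,0,0],
    [0,0,0],
    [0,0,0],
    [0,0,0]
  ],
  "rotation": [
    [0,0,-0.0515],
    [0,0,-0.0515],
    [0,0,-0.0515],
    [0,0,-0.0515],
    [0,0,-0.0515],
    [0,0,-0.0515],
    [0,0,-0.0515],
    [0,0,-0.0515],
    [0,0,-0.0515],
    [0,0,-0.0515]
  ]
}}

```text
clock: 16.92
position: [0.5611, -0.1746, 0.3038]
tool_rot: [-3.141, -0.0, 1.578]
force: [-0.2, -0.9, -0.9]
grip_width: 0.0858
```

>>> {"method": "move_arm", "body": {
  "jaw": [0,0],
  "dp": [
    [0,0,0],
    [0,0,0]
  ],
  "rotation": [
    [0,0,0],
    [0,0,0]
  ]
}}

```text
clock: 17.18
position: [0.5612, -0.1748, 0.3043]
tool_rot: [-3.141, -0.0, 1.568]
force: [0.3, 0.4, -0.5]
grip_width: 0.0856
```

Run:
```python
from h import *
s=bot.observe();c=calibration("wrist");f=grab_frame("wrist");cv2.imwrite("pics/w_fin.png",f);print(s["position"],s["tool_rot"])
r,b=redrect(f)
for nm,L,z in(("red",r,.127),("blue",b,.008)):
    for p,q in L:
        if q[4]<1500 and q[3]>q[2]:
            p=p.astype(float);ys=np.arange(q[1]+(14 if nm=="red" else 2),q[1]+q[3]-6);xm=[p[p[:,1]==y,0].mean() for y in ys];k=np.polyfit(ys,xm,1)
            A,B=[ray("wrist",(np.polyval(k,y),y),z,c) for y in(ys[0],ys[-1])];d=A-B;tip=p[p[:,1]<q[1]+8].mean(0)
            print(nm,q,A[:2],B[:2],np.degrees(np.arctan2(d[1],d[0])),"tip",ray("wrist",tip,.119 if nm=="red" else z,c)[:2])
hsv=cv2.cvtColor(f,cv2.COLOR_BGR2HSV)
for P in((.515,-.213,.181),(.591,-.212,.181)):
    x,y=proj("wrist",P).astype(int);m=np.zeros(f.shape[:2],bool);m[y-30:y+30,x-30:x+30]=1
    for p,q in blobs(m&(hsv[...,1]>25)&(hsv[...,2]<150)&(hsv[...,0]>80)&(hsv[...,0]<125),150):
        e=cv2.fitEllipse(cv2.convexHull(p.astype(np.int32)));print(q,ray("wrist",e[0],.181,c))
```

```text
[ 0.5612 -0.1748  0.3043] [-3.141  -0.0001  1.5682]
red [262 179  12  57 585] [ 0.5154 -0.1558] [ 0.5148 -0.1887] 89.02561450756414 tip [ 0.516  -0.1485]
red [345 179  12  56 582] [ 0.5889 -0.1559] [ 0.5892 -0.1879] 90.63090480762102 tip [ 0.5884 -0.1484]
blue [275 148  10  34 305] [ 0.5152 -0.1273] [ 0.5152 -0.1562] 89.98145663555464 tip [ 0.5149 -0.1291]
blue [340 149  10  33 288] [ 0.5905 -0.1286] [ 0.5909 -0.1563] 90.8443127125031 tip [ 0.5906 -0.1302]
[243 261  34  31 797] [ 0.514  -0.2118  0.181 ]
[339 261  34  31 789] [ 0.5897 -0.2115  0.181 ]
```

View pics/w_fin.png

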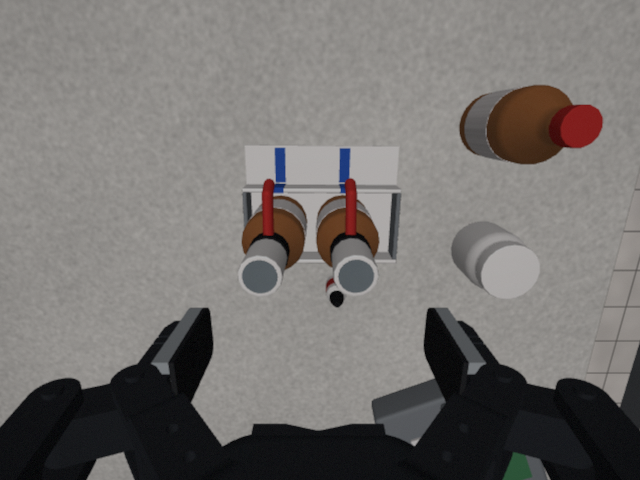

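```bash
python3 -c "
from workcell import workorder;print(workorder.job_done())"
```

```text
the job is handed in; nothing more can be done
None
```

I pulled the old bottle forward to the front place, then moved the new one from the bench into the back place. The job was handed in at about 17 s of robot time, with the gripper open and clear above the bottles. No verdict is reported.

**Placing:** the last wrist-camera measurement, with readings good to about 2 mm, gave:

| Bottle | Axis x (m) | Its blue bar x (m) | Spout direction | Its blue bar direction |
|---|---|---|---|---|
| Old (front) | 0.514 | 0.515 | 89.0° | 90.0° |
| New (back) | 0.590 | 0.591 | 90.6° | 90.8° |

- **Spacing and spouts:** the heads are about 75.7 mm apart, against 76 mm wanted. Both spout tips are within about 2 mm of their bar lines.
- **Upright:** both bottles look upright in the final picture. I did not measure their tilt separately.
- **Force:** the highest wrist force I saw was about 13 N, when the new bottle touched the lane floor. I eased off before releasing it.

**Disagreements between checks:**
- While I held the new bottle, its spout angle read between 90° and 92.4°, so I turned it about 1° more before lowering it. One 99.5° reading was spoiled by a finger hiding part of the spout, and I discarded it.
- The top and wrist cameras differed by 2 to 3 mm on the old bottle's position across the lane. That is well within the 8 mm of side play.
- I did not re-measure the droppers, reagent bottle, beaker, jar and tip box afterwards. The ones still in view (one dropper, the reagent bottle and the jar) looked undisturbed.

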